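# Close the dryer's lint box with its wing screw

### The job

The cover of the dryer's lint box stands loose: turn its wing screw clockwise (seen from above) with fingertip strokes against the wings, stroke after stroke, until the screw is at its stop and the cover is fully home. Do not pinch or grip the screw, do not force the cover down by pressing on it, and leave the bottle, the jar and the cup where they stand; finish with the hand clear of everything.

Things in the scene. Friction and masses are not known exactly. Their poses are not given: they have to be found in the camera images.
- lint_box: Grey lint box, fixed. Origin on the counter, exactly under the wing screw's axis; z up. Low part under the white cover: x -85 to 33, y -110 to 110, 68 mm high, plus a 2 mm seal. High part (a wall beside the screw): x 33 to 113, y -110 to 110, 115 mm high; see wall. Behind it a round duct stub, 90 mm across, reaches x = 158 mm.
- wall (a point): Middle of the upper edge of the high part's face towards the screw, 115 mm above the counter, 33 mm from the screw's axis (+x of the box). A fingertip cannot pass between wings and wall, so the screw is turned in several strokes on the open side (-x and both y sides of the screw).
- wing_top (a point): Centre of the black wing screw's top, on its vertical axis, 22 mm above the cover's upper face; 102 to 104 mm above the counter at the start, 98 at home. Its x axis runs along the wings. Hub 16 mm across, 20 high; two opposite flat wings reach 32 mm from the axis, 6 mm thick, 3 to 22 mm above the cover. Captive: it only turns, and sinks with the cover.
- wing_screw (a joint): Angle of the screw, rad: 0 loosest, grows clockwise seen from above, hard stop (home) at 7.0; starts at 0 to 1.6. The wings' line stands pi/2 + 7.0 - value counter-clockwise from the box's x axis, so at home it is parallel to the wall. Takes about 0.07 N m (about 3 N at 25 mm from the axis); stays where it is left.
- cover (a joint): Sinking of the white cover (112 x 214 x 6 mm plate), m: 0 loosest, 0.0055 home on the seal, where its upper face is 76 mm above the counter (81.5 mm less this value in general). Only the screw draws it down, 0.79 mm per rad.
- detergent: Green detergent bottle, 64 mm across, 170 mm high, loose beside the lint box. Origin: centre of its underside. Bystander.
- jar: Glass jar with a metal lid, 72 mm across, 85 mm high, loose beside the lint box. Origin: centre of its underside. Bystander.
- dosing_cup: Blue plastic dosing cup, 60 mm across, 50 mm high, loose beside the lint box. Origin: centre of its underside. Bystander.

How it is judged:
By the outcome, as a careful person would: the job done as asked, in the order asked, and still so for the second after the job is handed in, with the robot touching nothing.
It also fails if it takes over 48 s, if anything falls off the work surface, if the arm or the gripper's body presses on something with over 40 N, if the wrist force passes 120 N, or if a joint passes its speed limit or range.

### The arm

A 6-joint arm with a two-finger parallel gripper is mounted at the origin on the work surface. World frame = base frame: x ahead of the robot, y to its left, z up, the work surface at z = 0. Lengths are in m, angles in rad, forces in N, time in s.
With the tool pointing down it reaches from about 0.225 to 0.875 m from the base axis. Payload 3.4 kg.
Tool frame: the origin (TCP) lies between the finger pads; the fingertips stand 25 mm ahead of it and the grasp point (between the pads) lies 6 mm ahead of it; z points along the fingers, y is the line along which they close (so a half turn about z gives the same grasp; the last joint's range is limited). The gripper opens to 85 mm and grips with 20 to 120 N. Pads are 22 mm wide; open, the fingers measure 114 mm over their backs; the gripper's body (76 mm by 85 mm) begins 54 mm behind the grasp point. The pads swing forward as they close: fully open they stand 13 mm farther back than shut.
Start: joints at [-0.121, 0.276, 1.505, -0, 1.361, -0.121], TCP at [0.575, -0, 0.256] pointing down, gripper open.
Joint ranges: [-2.89, 2.89], [-0.75, 2.08], [0.22, 2.7], [-1.18, 4.32], [0.11, 2.71], [-2.7, 2.7]. Speed limits (rad/s): [2.57, 2.57, 3.14, 3.14, 3.14, 3.14].

### API

Orientations are given as a unit quaternion [w, x, y, z].
In Python, from rig import manip, cams, ticket gives the robot as it stands.
- The arm moves only by the tool step_arm, never from a script. Its argument "increments" is a list of rows, each an object with "dp": the shift along the world's x, y, z each as a share of 0.2 m, from -1 to 1, a list of three; "yaw": the turn about the world's z as a share of 0.15 rad, from -1 to 1; "grip": the opening, from 0 (shut) to 1 (fully open). In form: [{"dp": [tx, ty, tz], "yaw": yaw, "grip": grip}, ...]. A call has 1 to 5 rows; each row shifts and turns the commanded pose from where the row before left it; what a row does not reach is not made up. A row lasts 1/8 s, in which the tool goes at most 62.5 mm and 10.7 degrees, less where a joint would pass 70% of its speed; a pose out of reach is approached as far as the arm can. A call with a number of a shift or a turn outside -1 to 1 is refused whole. A call with a gripper value outside its range is refused whole. The fingers move at their own pace and stop on an object; "squeeze" is the grip in N (left out, the last holds). Time passes only in rows, so rows that do not move let the fingers close. It gives the time, the measured TCP pose, the force, the opening and the grip force at its end, in the units of the state.
- manip.get_state(): the state, without advancing time (a new reading comes with each control period).
- cams.get_image(name): name is "scene" or "side" or "wrist"; returns the picture (384x512x3 uint8, blue, green, red); there is no depth.
- cams.get_calibration(name): a dict with "fx", "fy", "cx", "cy" (pixels), "extrinsics" (4x4, takes a point from camera to world coordinates). Camera axes: x right, y up, looking along -z (the intrinsics and any distortion apply to the point x, -y, -z); pixel columns grow to the right and rows downward; lengths in m; the calibration is good to about 2 mm. A picture is of the moment at which its call begins: read the wrist's pose just before it. get_calibration takes no time and is no camera call; for the wrist camera it gives the pose at the moment of the call.
- ticket.sign_off(): hands the job in; it is judged then, once.
The state is a dict: "clock": time; "qpos": joint angles; "qd": joint speeds; "effort": joint torques, N m; "position": TCP position; "ee_rot": TCP orientation; "contact_force": force on the tool from outside, world axes, zero at the start; "moment": the same for the moment, N m; "width": finger opening in m; "gripper_force": force on a finger pad.
Only numpy, scipy, OpenCV 4.12 (cv2) and the standard library are available. Lean on these libraries where they do the work, as an engineer would, in place of code of your own. Each camera call takes 0.05 s, during which the arm holds its last target. There are 200 camera calls.

## Working session

There is one attempt and no reset: what is moved stays moved. The work goes in short steps, Python scripts to look and compute and a tool call to move; the robot and the scene stay as the last step left them, time stands still between calls to the robot, and variables do not carry over. Pictures are saved under pics/ and viewed, at most 10 in all, crops included, and the job is handed in when it is done.

Besides the shell and the picture viewer there is one more tool, called in YAML: its name, and indented under it one key for each argument. step_arm: Moves the arm, as the interface text tells. Shift numbers are shares of 0.2 m and turn numbers shares of 0.15 rad, none past 1 either way. Its arguments: {"type":"object","properties":{"increments":{"type":"array"},"squeeze":{"type":"number"}},"required":["increments"]}

```bash
mkdir -p pics
python3 - <<'E'
from rig import manip,cams
import cv2,numpy as np
np.set_printoptions(precision=4,suppress=True)
ims=[]
for n in("scene","side","wrist"):
    c=cams.get_calibration(n);im=cams.get_image(n);cv2.imwrite(f"pics/{n}0.png",im);ims.append(im)
    print(n,{k:(v if k!="extrinsics" else np.array(v)) for k,v in c.items()})
cv2.imwrite("pics/a0.png",cv2.resize(np.vstack([np.hstack(ims[:2]),np.hstack([ims[2],ims[2]*0])]),(800,600)))
print(manip.get_state())
E
```

```text
scene {'fx': 373.956991200625, 'fy': 373.956991200625, 'cx': 255.55337140788905, 'cy': 196.2646552398268, 'extrinsics': array([[-0.3298, -0.5284,  0.7823,  1.2468],
       [ 0.944 , -0.1867,  0.2719,  0.2379],
       [ 0.0024,  0.8282,  0.5604,  0.5701],
       [ 0.    ,  0.    ,  0.    ,  1.    ]])}
side {'fx': 421.21141391447657, 'fy': 421.21141391447657, 'cx': 252.3013820813812, 'cy': 196.2013507571433, 'extrinsics': array([[ 0.6769,  0.4604, -0.5744,  0.1234],
       [-0.7361,  0.4174, -0.5329, -0.453 ],
       [-0.0056,  0.7835,  0.6214,  0.6249],
       [ 0.    ,  0.    ,  0.    ,  1.    ]])}
wrist {'fx': 270.249754110335, 'fy': 270.249754110335, 'cx': 251.34179952366287, 'cy': 191.33325074372988, 'extrinsics': array([[ 1.    , -0.002 ,  0.0025,  0.5744],
       [ 0.0012,  0.9548,  0.2972,  0.0756],
       [-0.0029, -0.2972,  0.9548,  0.3723],
       [ 0.    ,  0.    ,  0.    ,  1.    ]])}
{'clock': 0.15, 'qpos': array([-0.121 ,  0.2764,  1.5058, -0.    ,  1.3607, -0.121 ]), 'qd': array([ 0.0019, -0.0029, -0.0045, -0.0009,  0.0003,  0.0002]), 'effort': array([  0.001 , -41.7144, -24.6032,  -0.0001,   0.0076,  -0.    ]), 'position': array([0.5746, 0.    , 0.2556]), 'ee_rot': array([-0.0006,  0.7071,  0.7071, -0.0004]), 'contact_force': array([-0.0901,  0.0051, -0.2866]), 'moment': array([-0.0479,  0.0183,  0.0591]), 'gripper_force': 0.0, 'width': 0.08531265675340337}
```

View pics/a0.png

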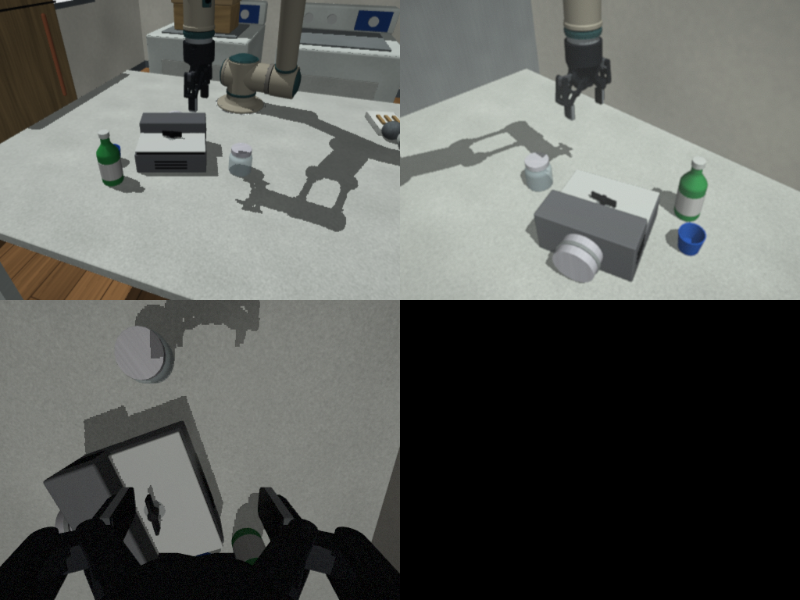

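The wall (high part) faces the robot. The screw is at about (196,269) in the wrist image and (770,255)/2 in the side view. Next I take enlarged crops for pixel positions.

Run:
```python
import cv2,numpy as np
w=cv2.imread("pics/wrist0.png");s=cv2.imread("pics/side0.png");c=cv2.imread("pics/scene0.png")
A=cv2.resize(w[150:350,50:290],(480,400),interpolation=2)   # x2 off(50,150)
B=cv2.resize(s[210:290,180:340],(320*2//2*1,160))
B=cv2.resize(s[210:310,170:330],(320,200),interpolation=2)  # x2 off(170,210)
C=cv2.resize(c[140:220,170:278-0+52],(320,160),interpolation=2)   # off(170,140)
out=np.zeros((400,800,3),np.uint8);out[:,:480]=A;out[:200,480:]=B;out[200:360,480:]=C
cv2.imwrite("pics/a1.png",out)
```

```text
(no output)
```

View pics/a1.png

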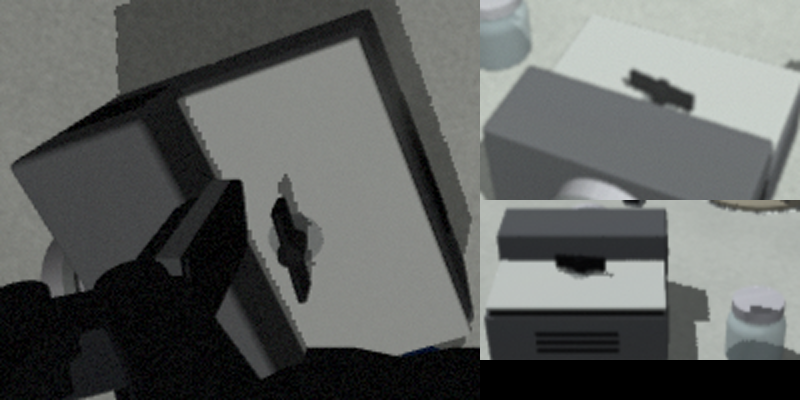

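In the wrist crop the wing ends are at (281,200) and (303,300), and the cover corners at (180,97), (360,38) and (470,335). The side wing ends are at (148,77) and (214,103) of that crop. Next I cast rays from these.

```bash
cat > h.py <<'E'
import numpy as np,cv2
np.set_printoptions(precision=4,suppress=True)
def ray(c,p):
    E=np.array(c["extrinsics"]);d=E[:3,:3]@[(p[0]-c["cx"])/c["fx"],-(p[1]-c["cy"])/c["fy"],-1];return E[:3,3],d/np.linalg.norm(d)
def onz(c,p,z):
    o,d=ray(c,p);return o+d*(z-o[2])/d[2]
def tri(rs):
    A=sum(np.eye(3)-np.outer(d,d) for o,d in rs);b=sum((np.eye(3)-np.outer(d,d))@o for o,d in rs);return np.linalg.solve(A,b)
E
python3 - <<'E'
from h import *
from rig import cams
W,S,C=[cams.get_calibration(n) for n in("wrist","side","scene")]
for a,b in(((190.5,250),(244,248.5)),((201.5,300),(277,261.5)),((196,274),(260,255))):
    print("tri",tri([ray(W,a),ray(S,b)]),"W@.102",onz(W,a,.102),"S",onz(S,b,.102))
print("scene",onz(C,(220.5,170),.102))
for p in((140,198.5),(230,169),(285,317.5),(202.5,325)):print("cover",onz(W,p,.0805))
w=cv2.imread("pics/wrist0.png");s=cv2.imread("pics/side0.png")
hs=cv2.cvtColor(s,cv2.COLOR_BGR2HSV)
for n,lo,hi in(("blue",(105,120,30),(130,255,255)),("green",(50,120,30),(80,255,255))):
    m=cv2.inRange(hs,lo,hi);k,l,st,ce=cv2.connectedComponentsWithStats(m);i=1+np.argmax(st[1:,4]);x,y,ww,hh=st[i,:4]
    print(n,st[i],onz(S,(x+ww/2,y+hh),0))
print("jar top",onz(W,(183,68),.085))
E
```

```text
tri [ 0.5008 -0.0841  0.0888] W@.102 [ 0.5055 -0.0778  0.102 ] S [ 0.4901 -0.0924  0.102 ]
tri [ 0.5118 -0.1502  0.0946] W@.102 [ 0.5142 -0.1451  0.102 ] S [ 0.5052 -0.1539  0.102 ]
tri [ 0.5063 -0.1162  0.0905] W@.102 [ 0.5098 -0.109   0.102 ] S [ 0.4972 -0.123   0.102 ]
scene [ 0.5123 -0.11    0.102 ]
cover [ 0.4466 -0.0241  0.0805]
cover [0.5502 0.0105 0.0805]
cover [ 0.6185 -0.19    0.0805]
cover [ 0.5086 -0.2027  0.0805]
blue [ 356  285   35   42 1110] [ 0.5751 -0.3149  0.    ]
green [362 219  31  34 709] [ 0.7352 -0.2319  0.    ]
jar top [0.5069 0.1121 0.085 ]
```

step_arm:
  increments:
    - {"dp": [-0.065, -0.112, -0.015], "yaw": -1, "grip": 0}
    - {"dp": [-0.065, -0.112, -0.015], "yaw": -1, "grip": 0}
    - {"dp": [-0.065, -0.112, -0.015], "yaw": -1, "grip": 0}
    - {"dp": [-0.065, -0.112, -0.015], "yaw": -1, "grip": 0}
    - {"dp": [-0.065, -0.112, -0.015], "yaw": -1, "grip": 0}

```text
clock: 0.78
position: [0.5094, -0.1126, 0.241]
ee_rot: [-0.0, 0.918, 0.397, -0.0]
contact_force: [0.4, -0.3, -1.0]
width: -0.0001
gripper_force: 0.0
```

step_arm:
  increments:
    - {"dp": [0, 0, 0], "yaw": -1, "grip": 0}
    - {"dp": [0, 0, 0], "yaw": -1, "grip": 0}
    - {"dp": [0, 0, 0], "yaw": -1, "grip": 0}
    - {"dp": [0, 0, 0], "yaw": -0.33, "grip": 0}
    - {"dp": [0, 0, 0], "yaw": 0, "grip": 0}

```text
clock: 1.4
position: [0.5098, -0.1119, 0.2411]
ee_rot: [-0.0, 0.987, 0.16, -0.0]
contact_force: [0.1, -0.2, 0.4]
width: -0.0002
gripper_force: 0.0
```

Run:
```python
from h import *
from rig import manip,cams
import pickle
c=cams.get_calibration("wrist");im=cams.get_image("wrist");cv2.imwrite("pics/w1.png",im);pickle.dump(c,open("w1.pkl","wb"))
cv2.imwrite("pics/w1v.png",cv2.resize(im,(768,576)))
S=cams.get_calibration("side");print("bottle",onz(S,(368.6,280),0),"cup",onz(S,(372,326),0))
```

```text
bottle [ 0.6607 -0.2551  0.    ] cup [ 0.5751 -0.3119  0.    ]
```

View pics/w1v.png

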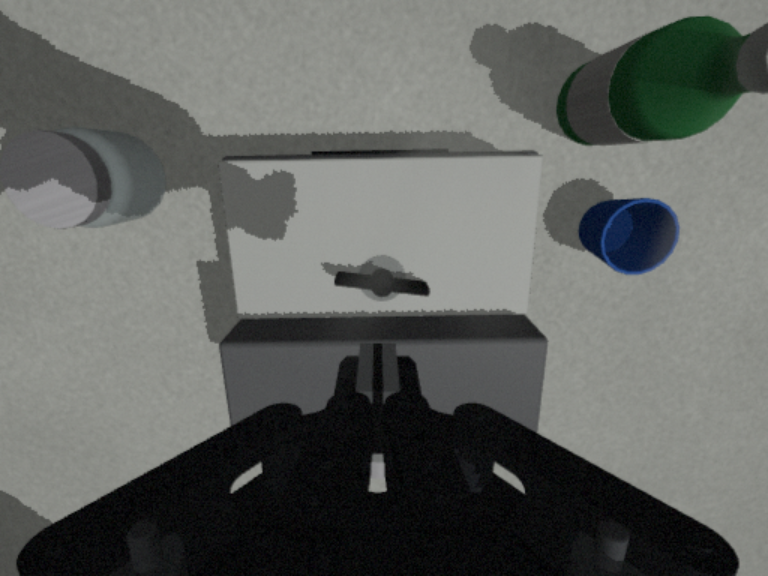

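In the upscaled wrist view the hub top is at (381,283), the wing ends at (335,280) and (430,290), the cover's far edge is level at row 157, and the shut fingertips span columns 358–398.

Run:
```python
from h import *
import pickle
c=pickle.load(open("w1.pkl","rb"));f=lambda u,v,z:onz(c,(u/1.5,v/1.5),z)
h=f(381,281,.1025);a=f(335,278,.1025);b=f(430,290,.1025)
print(h,a,b,(a+b)/2,np.linalg.norm(a-b))
P=[f(223,157,.081),f(541,154,.081),f(528,313,.081),f(238,314,.081)];print(*P)
e=P[1]-P[0];th=np.degrees(np.arctan2(e[1],e[0]));print("ybox ang",th,np.linalg.norm(e))
print("wing ang box",np.degrees(np.arctan2((a-b)[1],(a-b)[0]))-(th-90))
mid=(P[0]+P[1])/2;x=np.array([np.cos(np.radians(th-90)),np.sin(np.radians(th-90))]);print("axis from cover",mid[:2]+.083*x)
print("tips",f(358,345,.216),f(398,345,.216))
```

```text
[ 0.5104 -0.1147  0.1025] [ 0.5028 -0.0855  0.1025] [ 0.5149 -0.1474  0.1025] [ 0.5088 -0.1164  0.1025] 0.06311233247472298
[0.5515 0.0074 0.081 ] [ 0.6188 -0.1878  0.081 ] [ 0.5155 -0.2265  0.081 ] [ 0.4474 -0.0259  0.081 ]
ybox ang -70.97318065377576 0.20651862382828706
wing ang box 261.97236744247465
axis from cover [ 0.5067 -0.1173]
tips [ 0.515  -0.1028  0.216 ] [ 0.5198 -0.1173  0.216 ]
```

```bash
cat > plan.py <<'E'
from h import *
AX=np.array([0.509,-0.116]);TH=np.radians(198.8);R=np.array([[np.cos(TH),-np.sin(TH)],[np.sin(TH),np.cos(TH)]])
def ctr(phi,r=25,gap=0):
    f=np.radians(phi);u=np.array([np.cos(f),np.sin(f)]);n=np.array([-u[1],u[0]])
    return AX+R@(r*u+(11*abs(n[0])+7.5*abs(n[1])+3+gap)*n)/1000
def rows(start,pts):
    p=np.array(start,float)
    for q in pts:
        d=np.round((np.array(q)-p)/.2,3);print(d.tolist());p=p+d*.2
    print("end",p)
E
python3 - <<'E'
from plan import *
s=[.5098,-.1119,.2411]
a=ctr(81,gap=7);print("in");rows(s,[[*a,.20],[*a,.16],[*a,.13],[*a,.113],[*a,.113]])
print("stroke1");rows([*a,.113],[[*ctr(p),.113] for p in (81,70,60,50,40)])
e=ctr(40);b=ctr(220,gap=8)
g=ctr(45,gap=8)
print("over");rows([*e,.113],[[*g,.113],[*g,.14],[*(g+b)/2,.145],[*b,.14],[*b,.113]])
print("stroke2");rows([*b,.113],[[*ctr(p),.113] for p in np.arange(220,39,-10)])
E
```

```text
in
[0.126, -0.125, -0.206]
[-0.0, 0.0, -0.2]
[-0.0, 0.0, -0.15]
[-0.0, 0.0, -0.085]
[-0.0, 0.0, 0.0]
end [ 0.535  -0.1369  0.1129]
stroke1
[-0.034, -0.006, 0.0]
[-0.019, -0.016, 0.0]
[-0.021, -0.012, 0.0]
[-0.025, -0.007, 0.0]
[-0.028, -0.002, 0.0]
end [ 0.5096 -0.1455  0.113 ]
over
[0.05, -0.017, 0.0]
[-0.0, -0.0, 0.135]
[-0.045, 0.167, 0.025]
[-0.045, 0.166, -0.025]
[0.0, 0.0, -0.135]
end [ 0.5016 -0.0824  0.113 ]
stroke2
[0.034, -0.021, 0.0]
[0.029, -0.004, 0.0]
[0.028, -0.011, 0.0]
[0.026, -0.019, 0.0]
[0.022, -0.024, 0.0]
[0.012, -0.01, 0.0]
[0.013, -0.013, 0.0]
[0.01, -0.017, 0.0]
[0.008, -0.021, 0.0]
[0.004, -0.024, 0.0]
[-0.001, -0.026, 0.0]
[-0.008, -0.026, 0.0]
[-0.013, -0.026, 0.0]
[-0.02, -0.022, 0.0]
[-0.013, -0.017, 0.0]
[-0.017, -0.014, 0.0]
[-0.021, -0.012, 0.0]
[-0.025, -0.008, 0.0]
[-0.028, -0.001, 0.0]
end [ 0.5096 -0.1455  0.113 ]
```

step_arm:
  increments:
    - {"dp": [0.126, -0.125, -0.206], "yaw": 0, "grip": 0}
    - {"dp": [0, 0, -0.2], "yaw": 0, "grip": 0}
    - {"dp": [0, 0, -0.15], "yaw": 0, "grip": 0}
    - {"dp": [0, 0, -0.085], "yaw": 0, "grip": 0}
    - {"dp": [0, 0, 0], "yaw": 0, "grip": 0}

```text
clock: 2.08
position: [0.5342, -0.1366, 0.1117]
ee_rot: [-0.001, 0.987, 0.16, -0.002]
contact_force: [0.5, -0.9, -0.6]
width: 0.0002
gripper_force: 0.0
```

step_arm:
  increments:
    - {"dp": [-0.034, -0.006, 0], "yaw": 0, "grip": 0}
    - {"dp": [-0.019, -0.016, 0], "yaw": 0, "grip": 0}
    - {"dp": [-0.021, -0.012, 0], "yaw": 0, "grip": 0}
    - {"dp": [-0.025, -0.007, 0], "yaw": 0, "grip": 0}
    - {"dp": [-0.028, -0.002, 0], "yaw": 0, "grip": 0}

```text
clock: 2.7
position: [0.5108, -0.1462, 0.1138]
ee_rot: [0.001, 0.987, 0.16, 0.002]
contact_force: [4.8, 1.2, 0.1]
width: 0.0
gripper_force: 1.9
```

step_arm:
  increments:
    - {"dp": [0.05, -0.017, 0], "yaw": 0, "grip": 0}
    - {"dp": [0, 0, 0.2], "yaw": 0, "grip": 0}
    - {"dp": [0, 0, 0.2], "yaw": 0, "grip": 0}
    - {"dp": [0, 0, 0.2], "yaw": 0, "grip": 0}
    - {"dp": [0, 0, 0], "yaw": 0, "grip": 0}

```text
clock: 3.32
position: [0.5211, -0.1502, 0.2361]
ee_rot: [0.002, 0.987, 0.16, 0.002]
contact_force: [0.2, 0.7, 0.1]
width: 0.0
gripper_force: 0.0
```

Run:
```python
from h import *
from rig import cams,manip
import pickle
c=cams.get_calibration("wrist");im=cams.get_image("wrist");pickle.dump(c,open("w2.pkl","wb"))
cv2.imwrite("pics/w2v.png",cv2.resize(im,(768,576)));print(manip.get_state()["position"])
```

```text
[ 0.5199 -0.1496  0.234 ]
```

View pics/w2v.png

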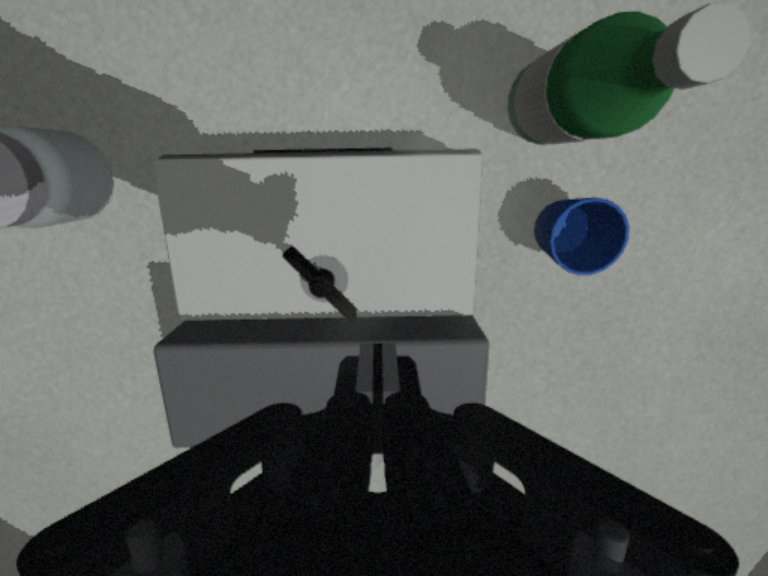

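The stroke worked: the wings now run from (288,250) to (353,316), about 44° in the box frame, and nothing else has moved. Next is stroke 2 on the other wing.

Run:
```python
from plan import *
import pickle
c=pickle.load(open("w2.pkl","rb"));print("hub",onz(c,(320/1.5,281/1.5),.102))
b=ctr(224,gap=7)
print("in");rows([.5199,-.1496,.2345],[[*((b+[.5199,-.1496])/2),.2],[*b,.17],[*b,.14],[*b,.113],[*b,.113]])
```

```text
hub [ 0.5112 -0.1156  0.102 ]
in
[-0.05, 0.166, -0.172]
[-0.05, 0.166, -0.15]
[0.0, -0.0, -0.15]
[0.0, -0.0, -0.135]
[0.0, -0.0, -0.001]
end [ 0.4999 -0.0832  0.1129]
```

step_arm:
  increments:
    - {"dp": [-0.05, 0.166, -0.172], "yaw": 0, "grip": 0}
    - {"dp": [-0.05, 0.166, -0.15], "yaw": 0, "grip": 0}
    - {"dp": [0, 0, -0.15], "yaw": 0, "grip": 0}
    - {"dp": [0, 0, -0.135], "yaw": 0, "grip": 0}
    - {"dp": [0, 0, 0], "yaw": 0, "grip": 0}

```text
clock: 4.0
position: [0.4967, -0.0818, 0.1085]
ee_rot: [-0.002, 0.987, 0.16, -0.004]
contact_force: [0.1, 0.4, 1.0]
width: -0.0
gripper_force: 0.0
```

step_arm:
  increments:
    - {"dp": [0.042, -0.017, 0], "yaw": 0, "grip": 0}
    - {"dp": [0.029, -0.004, 0], "yaw": 0, "grip": 0}
    - {"dp": [0.028, -0.011, 0], "yaw": 0, "grip": 0}
    - {"dp": [0.026, -0.019, 0], "yaw": 0, "grip": 0}
    - {"dp": [0.022, -0.024, 0], "yaw": 0, "grip": 0}

```text
clock: 4.62
position: [0.5293, -0.0972, 0.1118]
ee_rot: [-0.001, 0.987, 0.16, -0.0]
contact_force: [-3.8, 3.7, 1.3]
width: -0.0004
gripper_force: 2.0
```

step_arm:
  increments:
    - {"dp": [0.012, -0.01, 0], "yaw": 0, "grip": 0}
    - {"dp": [0.013, -0.013, 0], "yaw": 0, "grip": 0}
    - {"dp": [0.01, -0.017, 0], "yaw": 0, "grip": 0}
    - {"dp": [0.008, -0.021, 0], "yaw": 0, "grip": 0}
    - {"dp": [0.004, -0.024, 0], "yaw": 0, "grip": 0}

```text
clock: 5.25
position: [0.5399, -0.1153, 0.1121]
ee_rot: [0.001, 0.987, 0.16, 0.001]
contact_force: [2.1, 2.0, 0.2]
width: 0.0
gripper_force: 0.9
```

step_arm:
  increments:
    - {"dp": [-0.001, -0.026, 0], "yaw": 0, "grip": 0}
    - {"dp": [-0.008, -0.026, 0], "yaw": 0, "grip": 0}
    - {"dp": [-0.013, -0.026, 0], "yaw": 0, "grip": 0}
    - {"dp": [-0.02, -0.022, 0], "yaw": 0, "grip": 0}
    - {"dp": [-0.013, -0.017, 0], "yaw": 0, "grip": 0}

```text
clock: 5.88
position: [0.5279, -0.1385, 0.112]
ee_rot: [0.0, 0.987, 0.16, 0.001]
contact_force: [2.9, 2.9, -1.1]
width: -0.0001
gripper_force: 1.6
```

step_arm:
  increments:
    - {"dp": [-0.017, -0.014, 0], "yaw": 0, "grip": 0}
    - {"dp": [-0.021, -0.012, 0], "yaw": 0, "grip": 0}
    - {"dp": [-0.025, -0.008, 0], "yaw": 0, "grip": 0}
    - {"dp": [-0.028, -0.001, 0], "yaw": 0, "grip": 0}
    - {"dp": [0, 0, 0], "yaw": 0, "grip": 0}

```text
clock: 6.5
position: [0.5091, -0.1455, 0.1119]
ee_rot: [0.001, 0.987, 0.16, -0.0]
contact_force: [3.8, -0.3, 0.4]
width: -0.0002
gripper_force: 1.3
```

step_arm:
  increments:
    - {"dp": [0.05, -0.017, 0], "yaw": 0, "grip": 0}
    - {"dp": [0, 0, 0.2], "yaw": 0, "grip": 0}
    - {"dp": [0, 0, 0.2], "yaw": 0, "grip": 0}
    - {"dp": [0, 0, 0.2], "yaw": 0, "grip": 0}
    - {"dp": [0, 0, 0], "yaw": 0, "grip": 0}

```text
clock: 7.12
position: [0.5207, -0.1494, 0.2347]
ee_rot: [0.002, 0.987, 0.16, 0.002]
contact_force: [-0.8, 0.2, -0.9]
width: 0.0
gripper_force: 0.0
```

Run:
```python
from h import *
from rig import cams,manip
im=cams.get_image("wrist")
cv2.imwrite("pics/w3v.png",cv2.resize(im,(768,576)));print(manip.get_state()["position"])
```

```text
[ 0.5195 -0.1488  0.2326]
```

View pics/w3v.png

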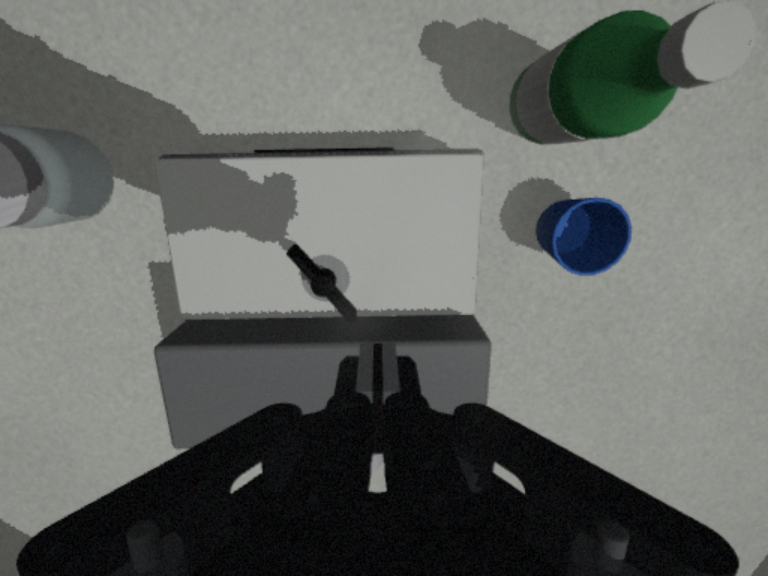

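The wings are again at about 43° (ends (291,250) and (354,317)), so it made a half turn. Stroke 3 goes to the stop.

step_arm:
  increments:
    - {"dp": [-0.05, 0.166, -0.172], "yaw": 0, "grip": 0}
    - {"dp": [-0.05, 0.166, -0.15], "yaw": 0, "grip": 0}
    - {"dp": [0, 0, -0.15], "yaw": 0, "grip": 0}
    - {"dp": [0, 0, -0.135], "yaw": 0, "grip": 0}
    - {"dp": [0, 0, 0], "yaw": 0, "grip": 0}

```text
clock: 7.8
position: [0.4963, -0.0811, 0.1071]
ee_rot: [-0.002, 0.987, 0.16, -0.004]
contact_force: [0.5, -0.9, -0.1]
width: 0.0
gripper_force: 0.0
```

step_arm:
  increments:
    - {"dp": [0.042, -0.017, 0], "yaw": 0, "grip": 0}
    - {"dp": [0.029, -0.004, 0], "yaw": 0, "grip": 0}
    - {"dp": [0.028, -0.011, 0], "yaw": 0, "grip": 0}
    - {"dp": [0.026, -0.019, 0], "yaw": 0, "grip": 0}
    - {"dp": [0.022, -0.024, 0], "yaw": 0, "grip": 0}

```text
clock: 8.43
position: [0.5288, -0.0966, 0.1104]
ee_rot: [-0.001, 0.987, 0.16, -0.0]
contact_force: [-3.2, 3.7, 0.1]
width: -0.0
gripper_force: 2.0
```

step_arm:
  increments:
    - {"dp": [0.012, -0.01, 0], "yaw": 0, "grip": 0}
    - {"dp": [0.013, -0.013, 0], "yaw": 0, "grip": 0}
    - {"dp": [0.01, -0.017, 0], "yaw": 0, "grip": 0}
    - {"dp": [0.008, -0.021, 0], "yaw": 0, "grip": 0}
    - {"dp": [0.004, -0.024, 0], "yaw": 0, "grip": 0}

```text
clock: 9.05
position: [0.5392, -0.1146, 0.1106]
ee_rot: [0.001, 0.987, 0.16, 0.001]
contact_force: [1.7, 1.9, 0.6]
width: 0.0002
gripper_force: 0.9
```

step_arm:
  increments:
    - {"dp": [-0.001, -0.026, 0], "yaw": 0, "grip": 0}
    - {"dp": [-0.008, -0.026, 0], "yaw": 0, "grip": 0}
    - {"dp": [0, 0, 0], "yaw": 0, "grip": 0}

```text
clock: 9.43
position: [0.5366, -0.1253, 0.1104]
ee_rot: [0.001, 0.987, 0.16, 0.0]
contact_force: [0.3, 1.1, 0.5]
width: -0.0003
gripper_force: 0.5
```

step_arm:
  increments:
    - {"dp": [-0.013, -0.026, 0], "yaw": 0, "grip": 0}
    - {"dp": [-0.01, -0.011, 0], "yaw": 0, "grip": 0}
    - {"dp": [0, 0, 0], "yaw": 0, "grip": 0}

```text
clock: 9.8
position: [0.5318, -0.1323, 0.1104]
ee_rot: [0.0, 0.987, 0.16, 0.0]
contact_force: [0.8, 2.2, -1.0]
width: -0.0003
gripper_force: 0.5
```

step_arm:
  increments:
    - {"dp": [-0.008, -0.005, 0], "yaw": 0, "grip": 0}
    - {"dp": [0, 0, 0], "yaw": 0, "grip": 0}

```text
clock: 10.05
position: [0.5304, -0.1331, 0.1104]
ee_rot: [0.0, 0.987, 0.16, 0.0]
contact_force: [0.9, 1.4, -1.0]
width: 0.0002
gripper_force: 0.9
```

step_arm:
  increments:
    - {"dp": [-0.007, -0.003, 0], "yaw": 0, "grip": 0}
    - {"dp": [0, 0, 0], "yaw": 0, "grip": 0}

```text
clock: 10.3
position: [0.5291, -0.1337, 0.1104]
ee_rot: [0.0, 0.987, 0.16, 0.0]
contact_force: [2.1, 0.6, -1.5]
width: 0.0003
gripper_force: 1.1
```

step_arm:
  increments:
    - {"dp": [-0.007, -0.003, 0], "yaw": 0, "grip": 0}
    - {"dp": [0, 0, 0], "yaw": 0, "grip": 0}

```text
clock: 10.55
position: [0.5284, -0.1341, 0.1105]
ee_rot: [0.0, 0.987, 0.16, 0.001]
contact_force: [5.5, 1.1, -1.9]
width: -0.0001
gripper_force: 2.5
```

step_arm:
  increments:
    - {"dp": [-0.006, -0.002, 0], "yaw": 0, "grip": 0}
    - {"dp": [0, 0, 0], "yaw": 0, "grip": 0}

```text
clock: 10.8
position: [0.5282, -0.1342, 0.1105]
ee_rot: [0.0, 0.987, 0.16, 0.002]
contact_force: [7.3, 1.5, -3.6]
width: -0.0002
gripper_force: 3.8
```

step_arm:
  increments:
    - {"dp": [-0.006, -0.002, 0], "yaw": 0, "grip": 0}
    - {"dp": [0, 0, 0], "yaw": 0, "grip": 0}

```text
clock: 11.05
position: [0.528, -0.1342, 0.1106]
ee_rot: [0.0, 0.987, 0.159, 0.003]
contact_force: [8.3, 4.0, -5.2]
width: 0.0001
gripper_force: 5.1
```

The tip has stalled with force rising, so this looks like the stop. I back off, lift and look.

step_arm:
  increments:
    - {"dp": [0.075, 0.025, 0], "yaw": 0, "grip": 0}
    - {"dp": [0, 0, 0.2], "yaw": 0, "grip": 0}
    - {"dp": [-0.05, 0.05, 0.22], "yaw": 0, "grip": 0}
    - {"dp": [-0.05, 0.05, 0.22], "yaw": 0, "grip": 0}
    - {"dp": [0, 0, 0], "yaw": 0, "grip": 0}

```text
clock: 11.68
position: [0.5206, -0.11, 0.2421]
ee_rot: [0.002, 0.987, 0.16, 0.002]
contact_force: [0.9, -0.4, -0.2]
width: -0.0002
gripper_force: 0.0
```

Run:
```python
from h import *
from rig import cams,manip
import pickle
c=cams.get_calibration("wrist");im=cams.get_image("wrist");pickle.dump(c,open("w4.pkl","wb"))
cv2.imwrite("pics/w4v.png",cv2.resize(im,(768,576)));print(manip.get_state()["position"])
```

```text
[ 0.5199 -0.1099  0.24  ]
```

View pics/w4v.png

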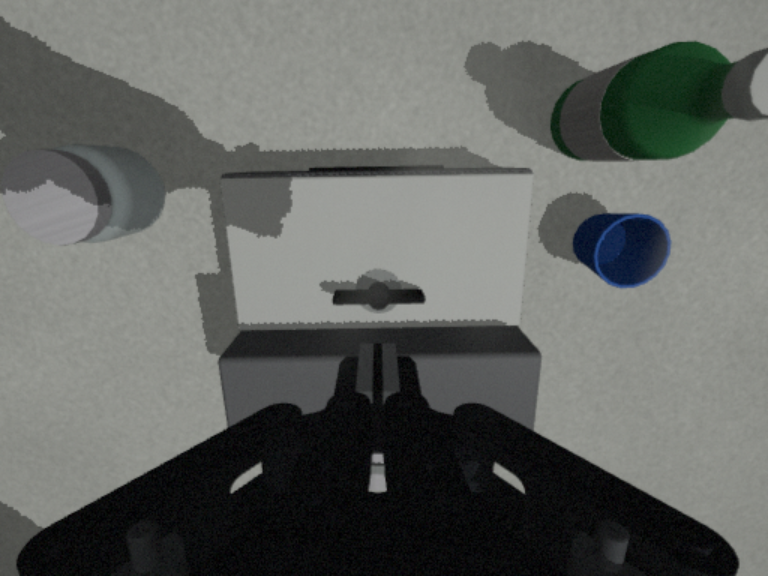

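The wings run level, (333,297) to (425,297), parallel to the wall edge at (240,327)–(520,327). With the stall at about 9 N, that puts the screw at its stop. The bottle, jar and cup have not moved. The hand is clear, so I raise it a little more and hand in.

step_arm:
  increments:
    - {"dp": [0, 0, 0.15], "yaw": 0, "grip": 0}
    - {"dp": [0, 0, 0.1], "yaw": 0, "grip": 0}
    - {"dp": [0, 0, 0], "yaw": 0, "grip": 0}
    - {"dp": [0, 0, 0], "yaw": 0, "grip": 0}

```text
clock: 12.22
position: [0.5192, -0.1097, 0.2864]
ee_rot: [-0.001, 0.987, 0.16, -0.002]
contact_force: [-0.2, 0.6, 0.2]
width: -0.0002
gripper_force: 0.0
```

```bash
python3 -c "
from rig import ticket
print(ticket.sign_off())"
```

```text
the job is handed in; nothing more can be done
None
```

Three fingertip strokes turned the wing screw clockwise to its stop: it stalled at about 9 N with the wings parallel to the wall, which puts the cover home (its height was not measured separately), the bottle, jar and cup were left in place, and the job was handed in at about 12 s with the hand clear.

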